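# Set and lock the rotary inspection stage

## Robot

A 7-joint arm with a two-finger parallel gripper is mounted at the origin on the work surface. World frame = base frame: x ahead of the robot, y to its left, z up, the work surface at z = 0. Lengths are in m, angles in rad, forces in N, time in s.
With the tool pointing down it reaches from about 0.4 to 0.875 m from the base axis. Payload 19.3 kg.
Tool frame: the origin (TCP) lies where the fingers leave the gripper's body, on its centre line; the fingertips stand 73 mm ahead of it and the grasp point (between the pads) lies 54 mm ahead of it (manip.pinch_z is the z of the grasp point in the tool frame, in m); z points along the fingers, y is the direction in which the jaws open and shut (so a half turn about z gives the same grasp; the last joint's range is limited). The gripper opens to 85 mm and grips with 20 to 120 N. Pads are 22 mm wide; open, the fingers measure 114 mm over their backs; the gripper's body (76 mm by 85 mm) begins 54 mm behind the grasp point. The pads swing forward as they close: fully open they stand 13 mm farther back than shut.
Start: joints at [-1.397, 0.521, -0.036, 1.599, 0.021, 1.021, -0.113], TCP at [0.151, 0.607, 0.304] pointing down, gripper open.
Joint ranges: [-2.91, 2.91], [-0.3, 2.13], [-1.5, 1.42], [0.17, 2.43], [-1.26, 4.41], [0.16, 1.93], [-2.52, 2.52]. Speed limits (rad/s): [1.89, 1.89, 2.39, 2.39, 3.01, 3.01, 3.01].

## Interface

Orientations are given as a unit quaternion [w, x, y, z].
In Python, from bench import status, optics, job_done, manip gives the robot as it stands. The module is installed in compiled form; this text tells all that it offers.
- The arm moves only by the tool jog_arm, never from a script. Its arguments are lists of equal length, an entry for each row: "delta_pos": the shift along the tool's x, y, z in mm, a list of three; "spin": the turn about the tool's z in degrees; "hand": the opening, from 0 (shut) to 1 (fully open). In form: {"delta_pos": [[x, y, z], ...], "spin": [spin, ...], "hand": [hand, ...]}. A call has exactly 5 rows; each row is the pose to reach, as a shift and turn from the pose measured when the call began, along the tool's axes at that moment; what a row does not reach only later rows make up. A row lasts 1/12 s, in which the tool goes at most 41.7 mm and 7.16 degrees, less where a joint would pass 70% of its speed; a pose out of reach is approached as far as the arm can. A call with a gripper value outside its range is refused whole. The fingers move at their own pace and stop on an object; "grip_force" is the grip in N (left out, the last holds). Time passes only in rows, so rows that repeat a pose let the fingers close, or fill a call up. It gives the time, the measured TCP pose, the force and the opening at its end, in the units of the state.
- status.get_state(): the state, without advancing time (a new reading comes with each control period).
- optics.get_image(name): name is "scene" or "top" or "wrist"; returns a dict with "img" (420x560x3 uint8, red, green, blue), "range_z" (420x560 float32, m along the optical axis (not along the pixel's ray), 0 where there is no reading), "fovy" (degrees; the focal length in pixels is half the picture's height over the tangent of half this angle, whatever the lens; pixels are square), "cx", "cy" (the principal point, pixels), "k1" (the pictures are not rectified: a ray, as slopes to the right and down, at radius r is drawn at 1 + k1 r^2 times it, then the intrinsics apply), "origin" and "rotation" of the camera in the world; the wrist camera has in their place "mount" (4x4, takes a point from camera to tool coordinates, whose origin is the TCP and whose axes are the flange's). Camera axes: x right, y up, looking along -z (the intrinsics and any distortion apply to the point x, -y, -z); pixel columns grow to the right and rows downward; lengths in m; the calibration is good to about 2 mm. A picture is of the moment at which its call begins: read the wrist's pose just before it.
- job_done(): hands the job in, once; it reports no verdict.
Trained networks look in the newest picture that a camera, given by its name, has taken for a name from the list of things; names that differ only in an ending like _2 or _b are one class to them, and where a whole thing is asked for, a point or a joint stands for the part that bears it (a point fixed in the world has none). Each returns a list of dicts, best first, with "p" (0 to 1); they miss things now and then, are a little off and sometimes report something else, mostly with a low value. They report only what shows in the picture. A call takes as long as a camera call.
- optics.recognise(camera, thing): "rect" ([left, top, right, bottom] in pixels, round what is visible of it).
- optics.masks_of(camera, thing): "pixels" (420x560 bool, what is visible of it) and "rect" ([left, top, right, bottom] in pixels, round what is visible of it).
- optics.tip_of(camera, thing): "location" ([row, column] in pixels: a listed point, or the origin of a listed thing).
The state is a dict: "clock": time; "joints": joint angles; "qd": joint speeds; "joint_torque": joint torques, N m; "ee_pos": TCP position; "tcp_rot": TCP orientation; "ft_force": force on the tool from outside, world axes, zero at the start; "moment": the same for the moment, N m; "grip_width": opening from 0.0 (shut) to 1.0 (fully open).
Only numpy, scipy, OpenCV 4.12 (cv2) and the standard library are available. Lean on these libraries where they do the work, as an engineer would, in place of code of your own. Each camera call takes 0.05 s, during which the arm holds its last target. There are 200 camera calls.

## Task

With a fingertip, push the round dial of the board-inspection stage round by its upright steel post until the white index mark on the dial lines up with the one long line on the surrounding scale. Once it is set, push the black locking slide at the front of the stage fully home towards the dial. Push only, lightly: grip and lift nothing, do not touch the circuit board, and leave everything else where it lies.

Things in the scene. Friction and masses are not known exactly. Their poses are not given: they have to be found in the camera images.
- stage: Grey base plate of the inspection stage, fixed to the table; 260 mm (its x) x 220 mm (its y), 18 mm thick, reaching from x = -155 to +105 mm in its own frame. Origin on the table surface, exactly below the dial's vertical axis. Its x axis points from the front, where the locking slide is, to the back, along the slide's travel; z up
- scale: Fixed round aluminium scale disc, 172 mm diameter, concentric with the dial, its top 30 mm above the table. Short black lines (8 mm long) every 15 degrees, and in one place a long thick one (23 mm x 4.5 mm): the target. Origin on the dial axis, 18 mm above the table; its x axis points along the long target line
- target_line (a point): Inner end of the long target line, 60 mm from the dial axis, 30 mm above the table
- dial: Dark steel disc, 120 mm diameter, top 34 mm above the table, turning either way without stops about the vertical axis through its origin (on the table surface). Its x axis points along the white index mark (26 x 4.5 mm, running out to the rim); the post is opposite, on its -x side. Friction 0.12 N m (2.5 N at the post) keeps it where left
- index_tip (a point): Outer end of the white index mark, 60 mm from the dial axis, 34 mm above the table
- post_top (a point): Centre of the top of the upright steel push post on the dial: 10 mm diameter, 28 mm tall, its top 62 mm above the table, 50 mm from the dial axis, diametrically opposite the index mark
- board: Green circuit board, 40 x 30 mm, held by spring clips in the middle of the dial (gives under 1 mm), its parts up to 38 mm above the table; turns with it. Not to be touched. Origin: centre of underside
- lock: Black locking slide in front of the dial: an upright tab 34 mm wide (y), 10 mm thick (x), 20 to 56 mm above the table. Origin: centre of its underside. Slides along the stage's +x from x = -130 to -125 mm at the start to its stop at -100 mm (home), stage frame; 2.5 N friction, stays where left. Guide rails 28 mm high, 18 to 24 mm either side, stage x -147 to -93 mm
- flux_jar: small amber jar, 26 mm diameter, 36 mm tall, standing on the base plate near a front corner; origin: centre of underside. Bystander
- solder_reel: steel ring-shaped reel, 36 mm diameter, 22 mm tall, standing on the base plate near the other front corner; origin: centre of underside. Bystander
- screwdriver: screwdriver with a blue handle, 150 mm long, lying on the table to the left (+y side) of the base plate; origin near its middle. Bystander
- tweezers: steel tweezers, 120 mm long, lying on the table to the right (-y side) of the base plate; origin at the middle. Bystander
- cleaner_bottle: clear bottle, 56 mm diameter, 130 mm tall, standing on the table well to the right; origin: centre of underside. Bystander
- screw_tray: clear divided screw tray, 90 x 70 x 20 mm, on the table well to the left; origin: centre of underside. Bystander

How it is judged:
On the way, in this order (a step that is already met when the one before it is completed fails the run):
1. the index mark is on the long target line, the dial at rest, the lock still open (horizontal distance between index_tip and target_line below 0.005 m and angular speed of dial below 0.05 rad/s and x of lock in the frame of stage below -0.112 m), for 0.3 s.
2. the locking slide is pushed home (x of lock in the frame of stage above -0.104 m), for 0.2 s.
At the end, for the whole second after the job is handed in: The index mark's outer end is within 5 mm (about 5 degrees) of the long target line's inner end, seen from above, the dial is at rest, and the locking slide is within 4 mm of its home stop (horizontal distance between index_tip and target_line below 0.005 m and angular speed of dial below 0.05 rad/s and x of lock in the frame of stage above -0.104 m); the robot touches nothing.
It fails at once if the circuit board is touched (contact force between board and anything else above 2 N).
It fails at once if the dial or its post is gripped or shoved with more than 30 N (contact force between dial and anything else above 30 N).
It fails at once if the locking slide is gripped or shoved with more than 40 N (contact force between lock and anything else above 40 N).
It fails at once if a bystander is moved or lifted by more than 20 mm (distance of any of flux_jar, solder_reel, screwdriver, tweezers, cleaner_bottle, screw_tray from where it was at the start of the episode above 0.02 m).
It also fails if it takes over 64 s, if anything falls off the work surface, if the arm or the gripper's body presses on something with over 40 N, if the wrist force passes 120 N, or if a joint passes its speed limit or range.

## Working session

There is one attempt and no reset: what is moved stays moved. The work goes in short steps, Python scripts to look and compute and a tool call to move; the robot and the scene stay as the last step left them, time stands still between calls to the robot, and variables do not carry over. Pictures are saved under pics/ and viewed, about 8 in all and at most 12, crops included, and the job is handed in when it is done.

Besides the shell and the picture viewer there is one more tool, called after "Emit:" in YAML: its name, and indented under it one key for each argument. jog_arm: Moves the arm, as the interface text tells. Its arguments: {"type":"object","properties":{"delta_pos":{"type":"array","items":{"type":"array","items":{"type":"number"}}},"spin":{"type":"array","items":{"type":"number"}},"hand":{"type":"array","items":{"type":"number"}},"grip_force":{"type":"number"}},"required":["delta_pos","spin","hand"]}

```bash
mkdir -p pics
cat > h.py <<'E'
import numpy as np, cv2
from bench import status, optics, job_done, manip
from scipy.spatial.transform import Rotation as R
def rot(q): return R.from_quat([q[1],q[2],q[3],q[0]]).as_matrix()
def cam(name):
    s=status.get_state(); d=optics.get_image(name)
    if 'mount' in d:
        T=np.eye(4);T[:3,:3]=rot(s['tcp_rot']);T[:3,3]=s['ee_pos'];M=T@np.array(d['mount'])
        d['O'],d['Rm']=M[:3,3],M[:3,:3]
    else: d['O']=np.array(d['origin']); r=np.array(d['rotation']); d['Rm']=r if r.shape==(3,3) else rot(r)
    d['f']=210/np.tan(np.radians(d['fovy'])/2)
    return d
def ray(d,row,col):
    u=(col-d['cx'])/d['f'];v=(row-d['cy'])/d['f'];rd=np.hypot(u,v);r=rd
    for _ in range(30): r=rd/(1+d['k1']*r*r)
    s=r/rd if rd>0 else 1
    return d['Rm']@np.array([u*s,-v*s,-1])
def onz(d,row,col,z):
    g=ray(d,row,col); return d['O']+g*(z-d['O'][2])/g[2]
def save(d,n): cv2.imwrite('pics/'+n,cv2.cvtColor(d['img'],cv2.COLOR_RGB2BGR))
E
cat > m.py <<'E'
from h import *
s=status.get_state();print(s['clock'],s['ee_pos'],s['tcp_rot'],s['ft_force'],manip.pinch_z)
print(rot(s['tcp_rot']).round(3))
d=cam('top');save(d,'top0.png');print(d['fovy'],d['k1'],d['O'],d['Rm'].round(3))
for t,z in [('stage',0),('scale',.03),('target_line',.03),('dial',.034),('index_tip',.034),('post_top',.062),('board',.036),('lock',.056),('flux_jar',.036),('solder_reel',.022)]:
    for r in optics.tip_of('top',t)[:2]: print(t,round(r['p'],2),np.round(r['location'],1),onz(d,*r['location'],z).round(4))
save(cam('scene'),'scene0.png')
E
python3 m.py
```

```text
0.0 [0.15085669 0.60625648 0.30333313] [-1.80359676e-05  1.21621744e-01  9.92576361e-01 -5.64700055e-04] [ 0.5589575   0.57843223 -0.06383734] 0.0539
[[-0.97   0.241 -0.   ]
 [ 0.241  0.97  -0.001]
 [-0.    -0.001 -1.   ]]
50.68980433468481 0.0023688657313533823 [ 0.31377331 -0.02716932  1.34958434] [[-0.031  0.981 -0.192]
 [-0.999 -0.034 -0.013]
 [-0.019  0.192  0.981]]
stage 0.68 [210.5 263.1] [0.5872 0.0481 0.    ]
scale 0.69 [245.9 239.8] [0.4754 0.1187 0.03  ]
target_line 0.83 [213. 278.] [0.5718 0.0014 0.03  ]
index_tip 0.74 [187.9 264.7] [0.6506 0.0397 0.034 ]
post_top 0.75 [220.5 263.6] [0.5445 0.0439 0.062 ]
board 0.67 [207.5 260.2] [0.5895 0.0547 0.036 ]
lock 0.67 [247.6 266.2] [0.4647 0.0384 0.056 ]
flux_jar 0.64 [245.6 238. ] [0.4758 0.1234 0.036 ]
solder_reel 0.53 [245.3 291.1] [ 0.4731 -0.0349  0.022 ]
solder_reel 0.43 [210.8 263.9] [0.5817 0.0445 0.022 ]
```

```bash
python3 -c "
import cv2
a=cv2.imread('pics/top0.png')[150:290,180:350];cv2.imwrite('pics/t0.png',cv2.resize(a,None,fx=4.2,fy=4.2,interpolation=cv2.INTER_CUBIC))"
```

```text
(no output)
```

View pics/t0.png

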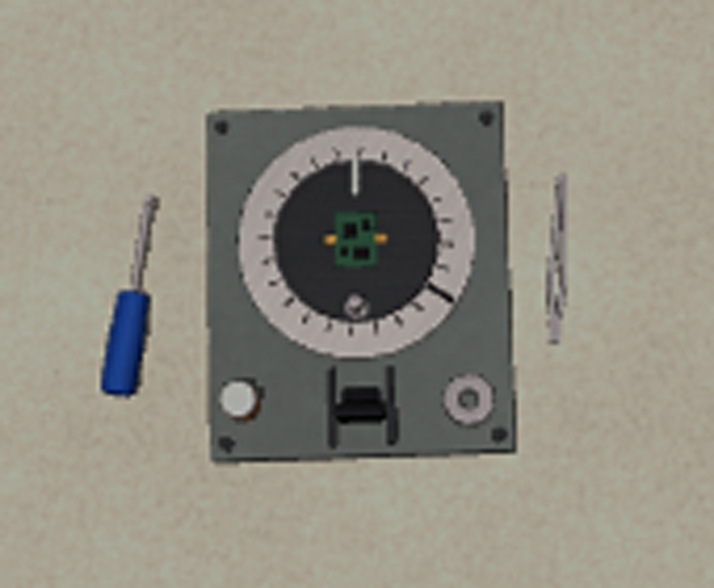

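View pics/scene0.png

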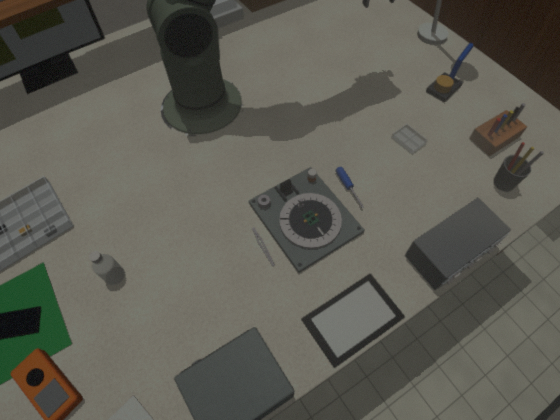

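The top crop shows the stage upright in view. The index mark points away from the robot at crop (355,175) and the post is at (356,306), nearest the robot. The long line is at (440,293), lower right. The lock is at (360,402), with the jar and reel at the front corners. The dial needs about -122° (clockwise from above), so the post goes round via +y. I'm moving over there now.

Emit:
jog_arm:
  delta_pos:
    - [-30, -26, 0]
    - [-60, -52, 0]
    - [-90, -79, 0]
    - [-120, -105, 0]
    - [-150, -131, 0]
  spin: [7, 14, 21, 28, 35]
  hand: [0, 0, 0, 0, 0]
  grip_force: 20

```text
clock: 1.02
ee_pos: [0.2656, 0.4414, 0.3041]
tcp_rot: [-0.0, 0.417, 0.909, 0.0]
ft_force: [1.9, 0.6, 0.2]
grip_width: 0.301
```

```bash
cat >> h.py <<'E'
def togo(x,y,z,yaw):
    "tool-frame shift in mm and spin in deg to reach TCP xyz, with tool x axis at world angle yaw (deg)"
    s=status.get_state();r=rot(s['tcp_rot']);a=np.degrees(np.arctan2(r[1,0],r[0,0]))
    print(round(s['clock'],2),'at',np.round(s['ee_pos'],4),'yaw',a.round(1),'F',np.round(s['ft_force'],1),'grip',s['grip_width'],'j7',round(s['joints'][6],2))
    print('go',(r.T@(np.array([x,y,z])-s['ee_pos'])*1000).round(1),'spin',round((a-yaw+180)%360-180,1))
E
python3 -c "
from h import *
togo(.50,.03,.30,94)"
```

```text
1.02 at [0.2656 0.4414 0.3041] yaw 130.7 F [1.9 0.6 0.2] grip 0.3009136876431568 j7 -0.37
go [-464.8  -90.5    3.9] spin 36.7
```

Emit:
jog_arm:
  delta_pos:
    - [-38, -7, 0]
    - [-76, -14, 0]
    - [-114, -21, 0]
    - [-152, -28, 0]
    - [-190, -35, 0]
  spin: [7, 14, 21, 28, 35]
  hand: [0, 0, 0, 0, 0]

```text
clock: 1.43
ee_pos: [0.3634, 0.2728, 0.3043]
tcp_rot: [-0.0, 0.673, 0.739, 0.001]
ft_force: [1.0, 1.0, -0.2]
grip_width: 0.0
```

```bash
python3 -c "
from h import *
togo(.50,.03,.30,94)
print(np.round(optics.get_image('wrist')['mount'],3))"
```

```text
1.43 at [0.3634 0.2728 0.3043] yaw 95.3 F [ 1.   1.  -0.2] grip 7.761395656646723e-05 j7 -0.56
go [-254.5  113.3    4. ] spin 1.3
[[-0.     0.952  0.307  0.08 ]
 [ 1.     0.     0.     0.   ]
 [ 0.     0.307 -0.952 -0.07 ]
 [ 0.     0.     0.     1.   ]]
```

Emit:
jog_arm:
  delta_pos:
    - [-30, 24, -4]
    - [-60, 48, -8]
    - [-90, 72, -12]
    - [-120, 97, -16]
    - [-152, 122, -20]
  spin: [0, 0, 0, 0, 0]
  hand: [0, 0, 0, 0, 0]

```text
clock: 1.9
ee_pos: [0.501, 0.1232, 0.3252]
tcp_rot: [0.001, 0.679, 0.734, 0.001]
ft_force: [-0.1, 1.3, -0.1]
grip_width: 0.0
```

Emit:
jog_arm:
  delta_pos:
    - [-35, 28, -4]
    - [-72, 58, -8]
    - [-72, 58, -8]
    - [-72, 58, -8]
    - [-72, 58, -8]
  spin: [0, 0, 0, 0, 0]
  hand: [0, 0, 0, 0, 0]

```text
clock: 2.32
ee_pos: [0.5645, 0.0555, 0.3331]
tcp_rot: [0.001, 0.68, 0.734, 0.0]
ft_force: [-0.1, 0.3, -0.1]
grip_width: -0.004
```

```bash
cat > w.py <<'E'
from h import *
import sys
togo(.56,.07,.33,94)
d=cam('wrist');save(d,sys.argv[1]);print(d['fovy'],d['k1'])
P={}
for t,z in [('stage',0),('target_line',.03),('dial',.034),('index_tip',.034),('post_top',.062),('lock',.02),('flux_jar',0),('solder_reel',0)]:
    for r in optics.tip_of('wrist',t)[:1]:
        P[t]=onz(d,*r['location'],z);print(t,round(r['p'],2),np.round(r['location'],1),P[t].round(4))
# dial centre: ellipse of dark disc rim
for t,z in [('dial',.034),('scale',.03)]:
    for r in optics.masks_of('wrist',t)[:1]:
        c=max(cv2.findContours(r['pixels'].astype(np.uint8),0,1)[0],key=len)[:,0]
        q=np.array([onz(d,b,a,z)[:2] for a,b in c]);(cx,cy),rad=cv2.minEnclosingCircle(q.astype(np.float32)*1000);print(t,round(r['p'],2),'circle',cx,cy,rad)
E
python3 w.py w1.png
```

```text
2.32 at [0.5645 0.0555 0.3331] yaw 94.4 F [-0.1  0.3 -0.1] grip -0.0039481848324232904 j7 0.07
go [14.8 -3.4  3.1] spin 0.4
58.58000194183167 -0.013564162926439196
stage 0.58 [179.2 305.1] [0.5952 0.0441 0.    ]
target_line 0.83 [225.8 264.9] [ 0.5549 -0.0027  0.03  ]
dial 0.83 [175.8 301.7] [0.5884 0.055  0.034 ]
index_tip 0.59 [194.5 364.1] [0.6539 0.0404 0.034 ]
lock 0.88 [177.6 181.3] [0.4641 0.0406 0.02  ]
flux_jar 0.95 [ 89.3 194. ] [0.4724 0.1295 0.    ]
solder_reel 0.7 [243.5 191.1] [ 0.4703 -0.0421  0.    ]
dial 0.81 circle 591.1798095703125 43.80631637573242 59.75696563720703
scale 0.68 circle 592.3340454101562 42.777366638183594 24.343427658081055
```

View pics/w1.png

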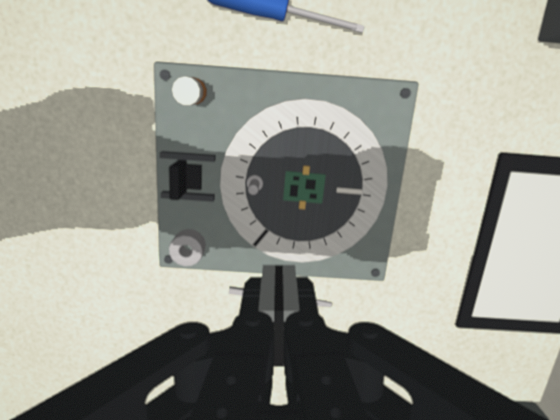

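```bash
cat > a.py <<'E'
from h import *
C=np.array([.5912,.0438])
d=cam('wrist');g=cv2.cvtColor(d['img'],cv2.COLOR_RGB2GRAY).astype(int)
def prof(r0,r1,z,bright):
    th=np.arange(-180,180,.5);o=[]
    A=np.eye(3)
    for t in th:
        v=[]
        for r in np.arange(r0,r1,.001):
            p=np.array([C[0]+r*np.cos(np.radians(t)),C[1]+r*np.sin(np.radians(t)),z])
            q=d['Rm'].T@(p-d['O']);u=np.array([q[0],-q[1]])/-q[2];u=u*(1+d['k1']*(u@u))
            v.append(g[min(419,max(0,int(round(u[1]*d['f']+d['cy'])))),min(559,max(0,int(round(u[0]*d['f']+d['cx']))))])
        o.append(np.mean(v))
    o=np.array(o)*(1 if bright else -1);m=o-np.median(o)
    k=np.convolve(m,np.ones(9)/9,'same');i=k.argmax();s=np.clip(np.arange(i-10,i+11),0,len(th)-1);w=np.clip(m[s]-.3*m[s].max(),0,None)
    return (w*th[s]).sum()/w.sum(), m[i]
print('index',prof(.038,.057,.034,True),'target',prof(.063,.068,.03,False))
E
python3 a.py
```

```text
index (np.float64(-0.8892653047257296), np.float64(102.55)) target (np.float64(-123.79613861386139), np.float64(112.16666666666666))
```

```bash
cat >> h.py <<'E'
C=np.array([.5912,.0438])
def atphi(phi,s,z,r=.053):
    p=np.radians(phi);c=C+r*np.array([np.cos(p),np.sin(p)])-s/1000*np.array([np.sin(p),-np.cos(p)])
    print('target',c.round(4),end=' ');togo(c[0],c[1],z,phi-90)
E
python3 - <<'E'
from h import *
d=cam('wrist');M=np.array(d['mount']);Z=d['range_z']
rr,cc=np.mgrid[255:300:3,255:305:3];
for r in range(258,300,4):
    o=[]
    for c in range(256,304,4):
        g=np.linalg.inv(d['Rm'])@ray(d,r,c);p=M[:3,:3]@(g*Z[r,c])+M[:3,3];o.append('%d/%d/%d'%tuple(p*1000) if Z[r,c]<.25 else '-')
    print(r,*o)
atphi(179.1,26,.22)
E
```

```text
258 - - - - - - - - - - - -
262 - - - - - - - - - - - -
266 - - 11/-5/67 12/-4/65 11/-2/67 12/0/67 11/0/67 12/2/66 11/3/67 12/5/66 - -
270 - - 11/-5/64 12/-4/63 11/-2/63 11/0/64 12/0/62 11/2/63 12/3/63 12/5/62 - -
274 - - 12/-5/59 11/-4/60 12/-2/58 12/0/59 12/0/59 11/2/60 12/3/59 11/5/60 - -
278 7/-8/64 8/-7/64 11/-5/58 12/-3/56 12/-2/56 11/0/57 11/0/57 11/2/57 11/3/57 12/5/56 7/7/64 8/8/64
282 8/-8/60 8/-7/60 12/-5/52 12/-3/53 11/-2/53 12/0/52 12/0/53 12/2/53 12/3/53 11/5/54 11/6/54 8/8/61
286 8/-8/57 7/-7/58 11/-5/50 12/-3/50 12/-2/50 12/0/50 11/0/51 12/2/50 12/3/50 11/4/51 11/6/51 7/8/58
290 7/-8/56 12/-6/47 12/-5/47 11/-3/48 12/-2/47 12/0/47 12/0/47 11/2/48 12/3/46 11/4/48 11/6/48 7/8/55
294 8/-8/51 12/-6/45 12/-4/43 11/-3/45 12/-2/43 11/0/45 11/0/45 12/1/45 11/3/46 11/4/45 11/6/45 8/7/51
298 8/-8/48 11/-6/42 12/-4/42 12/-3/41 11/-2/42 11/0/42 12/0/42 12/1/42 11/3/42 12/4/42 12/6/42 7/7/49
target [0.5378 0.0186] 2.97 at [0.5644 0.0559 0.3334] yaw 94.4 F [-0.6  0.4 -0.5] grip 0.002390069134394982 j7 0.07
go [-35.1 -29.6 113.3] spin 5.3
```

The wrist picture shows the dial at about (303,184), the post at (254,184) and the long line at (261,238). The lock is at (186,179), and the closed fingertips are at the bottom at (279,265). The depth puts the shut tips about 72 mm ahead of the TCP, with their face 11 mm to +x. I'm going down behind the post.

Emit:
jog_arm:
  delta_pos:
    - [-12, -10, 20]
    - [-24, -20, 50]
    - [-35, -28, 80]
    - [-35, -28, 113]
    - [-35, -28, 113]
  spin: [2, 4, 5.3, 5.3, 5.3]
  hand: [0, 0, 0, 0, 0]

```text
clock: 3.38
ee_pos: [0.5371, 0.0185, 0.216]
tcp_rot: [-0.001, 0.713, 0.702, -0.002]
ft_force: [-0.9, 0.0, -0.4]
grip_width: 0.004
```

```bash
python3 -c "
from h import *
atphi(179.1,26,.119,.051)"
```

```text
target [0.5398 0.0186] 3.38 at [0.5371 0.0185 0.216 ] yaw 89.1 F [-0.9  0.  -0.4] grip 0.0037661513410335323 j7 0.12
go [ 0.3  3.1 96.9] spin 0.0
```

Emit:
jog_arm:
  delta_pos:
    - [0, 3, 30]
    - [0, 3, 60]
    - [0, 3, 85]
    - [0, 3, 97]
    - [0, 3, 97]
  spin: [0, 0, 0, 0, 0]
  hand: [0, 0, 0, 0, 0]

```text
clock: 3.8
ee_pos: [0.5394, 0.0185, 0.118]
tcp_rot: [-0.002, 0.712, 0.702, -0.003]
ft_force: [-0.4, -1.0, 0.2]
grip_width: -0.003
```

```bash
cat > plan.py <<'E'
from h import *
import sys
# rows: tool-frame shifts for a list of post angles phi, s behind
s0=status.get_state();r=rot(s0['tcp_rot']);a=np.degrees(np.arctan2(r[1,0],r[0,0]))
print(round(s0['clock'],2),np.round(s0['ee_pos'],4),a.round(1),np.round(s0['ft_force'],1),'j7',round(s0['joints'][6],2))
s=float(sys.argv[1])
for phi in map(float,sys.argv[2:]):
    p=np.radians(phi);c=C+.051*np.array([np.cos(p),np.sin(p)])-s/1000*np.array([np.sin(p),-np.cos(p)])
    print(phi,(r.T@(np.array([c[0],c[1],.119])-s0['ee_pos'])*1000).round(1),'spin',round((a-phi+90+180)%360-180,1))
E
python3 plan.py 16 179 176 172 168 164 160
```

```text
3.8 [0.5394 0.0185 0.118 ] 89.1 [-0.4 -1.   0.2] j7 0.19
179.0 [10.2  0.3 -1. ] spin 0.1
176.0 [12.9 -0.4 -1. ] spin 3.1
172.0 [16.5 -1.2 -1. ] spin 7.1
168.0 [20.2 -1.8 -1. ] spin 11.1
164.0 [23.9 -2.  -1.1] spin 15.1
160.0 [27.6 -2.1 -1.1] spin 19.1
```

Emit:
jog_arm:
  delta_pos:
    - [5, 0, -1]
    - [10, 0, -1]
    - [13, -0.4, -1]
    - [16.5, -1.2, -1]
    - [20, -1.8, -1]
  spin: [0, 0, 3, 7, 11]
  hand: [0, 0, 0, 0, 0]

```text
clock: 4.22
ee_pos: [0.5387, 0.0392, 0.1207]
tcp_rot: [-0.001, 0.777, 0.629, -0.002]
ft_force: [-0.2, -2.9, -1.7]
grip_width: -0.004
```

```bash
python3 plan.py 16 164 160 156 152 148 144 140; python3 a.py
```

```text
4.22 [0.5387 0.0392 0.1207] 78.0 [-0.2 -2.9 -1.7] j7 0.02
164.0 [ 3.  -1.6  1.7] spin 4.0
160.0 [ 6.7 -2.3  1.7] spin 8.0
156.0 [10.4 -2.8  1.7] spin 12.0
152.0 [14.1 -3.   1.7] spin 16.0
148.0 [17.8 -3.   1.7] spin 20.0
144.0 [21.5 -2.7  1.7] spin 24.0
140.0 [25.2 -2.1  1.7] spin 28.0
index (np.float64(-14.080851832964308), np.float64(104.4)) target (np.float64(-120.00332985869818), np.float64(117.83333333333334))
```

Emit:
jog_arm:
  delta_pos:
    - [3, -1.6, 1.7]
    - [6.7, -2.3, 1.7]
    - [10.4, -2.8, 1.7]
    - [15, -3, 1.7]
    - [20, -3, 1.7]
  spin: [4, 8, 12, 17, 22]
  hand: [0, 0, 0, 0, 0]

```text
clock: 4.68
ee_pos: [0.5407, 0.0607, 0.1205]
tcp_rot: [-0.001, 0.885, 0.466, -0.001]
ft_force: [0.3, -4.4, 0.1]
grip_width: -0.001
```

```bash
python3 plan.py 16 141 136 131 126 121
```

```text
4.68 [0.5407 0.0607 0.1205] 55.6 [ 0.3 -4.4  0.1] j7 -0.29
141.0 [ 2.7 -0.9  1.5] spin 4.6
136.0 [ 7.3 -1.7  1.5] spin 9.6
131.0 [11.9 -2.2  1.5] spin 14.6
126.0 [16.6 -2.2  1.5] spin 19.6
121.0 [21.2 -1.8  1.4] spin 24.6
```

Emit:
jog_arm:
  delta_pos:
    - [2.7, -0.9, 1.5]
    - [7.3, -1.7, 1.5]
    - [12, -2.2, 1.5]
    - [16.6, -2.2, 1.5]
    - [21.2, -1.8, 1.5]
  spin: [4.6, 9.6, 14.6, 19.6, 24.6]
  hand: [0, 0, 0, 0, 0]

```text
clock: 5.1
ee_pos: [0.5517, 0.08, 0.1204]
tcp_rot: [-0.001, 0.964, 0.266, -0.0]
ft_force: [-1.3, -3.1, 0.7]
grip_width: -0.004
```

```bash
python3 plan.py 16 118 113 108 103 98
```

```text
5.1 [0.5517 0.08   0.1204] 30.9 [-1.3 -3.1  0.7] j7 -0.64
118.0 [ 1.9 -0.4  1.4] spin 2.9
113.0 [ 6.4 -1.4  1.4] spin 7.9
108.0 [11.1 -2.   1.4] spin 12.9
103.0 [15.7 -2.1  1.4] spin 17.9
98.0 [20.4 -1.9  1.4] spin 22.9
```

Emit:
jog_arm:
  delta_pos:
    - [1.9, -0.4, 1.4]
    - [6.4, -1.4, 1.4]
    - [11, -2, 1.4]
    - [15.7, -2.1, 1.4]
    - [20.4, -1.9, 1.4]
  spin: [2.9, 7.9, 12.9, 17.9, 22.9]
  hand: [0, 0, 0, 0, 0]

```text
clock: 5.52
ee_pos: [0.5686, 0.0931, 0.1204]
tcp_rot: [-0.001, 0.998, 0.069, -0.0]
ft_force: [-1.6, -2.3, 0.7]
grip_width: -0.001
```

```bash
python3 plan.py 16 94 90 86 82 78 74; python3 a.py
```

```text
5.52 [0.5686 0.0931 0.1204] 7.9 [-1.6 -2.3  0.7] j7 -0.98
94.0 [ 3.1 -0.1  1.4] spin 3.9
90.0 [ 6.8 -0.8  1.4] spin 7.9
86.0 [10.5 -1.3  1.4] spin 11.9
82.0 [14.2 -1.5  1.4] spin 15.9
78.0 [18.  -1.5  1.4] spin 19.9
74.0 [21.7 -1.2  1.4] spin 23.9
index (np.float64(-82.09042653599015), np.float64(168.45)) target (np.float64(-169.49673866452972), np.float64(122.33333333333333))
```

Emit:
jog_arm:
  delta_pos:
    - [3.1, -0.1, 1.4]
    - [6.8, -0.8, 1.4]
    - [10.5, -1.3, 1.4]
    - [14.2, -1.5, 1.4]
    - [18, -1.5, 1.4]
  spin: [3.9, 7.9, 11.9, 15.9, 19.9]
  hand: [0, 0, 0, 0, 0]

```text
clock: 5.98
ee_pos: [0.5869, 0.0985, 0.1198]
tcp_rot: [-0.002, 0.994, -0.107, -0.0]
ft_force: [-3.8, -1.1, 1.2]
grip_width: -0.002
```

```bash
python3 plan.py 16 74 70 66 64 62 60
```

```text
5.98 [0.5869 0.0985 0.1198] -12.3 [-3.8 -1.1  1.2] j7 -1.28
74.0 [3.1 0.6 0.8] spin 3.7
70.0 [ 6.8 -0.1  0.8] spin 7.7
66.0 [10.5 -0.7  0.8] spin 11.7
64.0 [12.3 -0.8  0.8] spin 13.7
62.0 [14.2 -0.9  0.8] spin 15.7
60.0 [16.1 -0.9  0.8] spin 17.7
```

Emit:
jog_arm:
  delta_pos:
    - [3.1, 0.4, 0.8]
    - [6.8, 0, 0.8]
    - [10.5, -0.7, 0.8]
    - [12.3, -0.8, 0.8]
    - [13, -0.9, 0.8]
  spin: [3.7, 7.7, 11.7, 13.7, 14.7]
  hand: [0, 0, 0, 0, 0]

```text
clock: 6.4
ee_pos: [0.6, 0.0979, 0.1199]
tcp_rot: [-0.003, 0.973, -0.232, -0.001]
ft_force: [-1.3, 3.0, 1.8]
grip_width: 0.003
```

```bash
python3 plan.py 16 63 60 58 57 56; python3 a.py
python3 - <<'E'
from h import *
a=cam('wrist')['img'];b=cam('top')['img'][170:250,220:310]
b=cv2.resize(b,(450,400),interpolation=cv2.INTER_CUBIC);a=cv2.resize(a,(340,255))
o=np.zeros((400,800,3),np.uint8);o[:255,:340]=a;o[:,345:795]=b;cv2.imwrite('pics/c.png',o[:,:,::-1])
E
```

```text
6.4 [0.6    0.0979 0.1199] -26.9 [-1.3  3.   1.8] j7 -1.5
63.0 [0.7 1.2 0.8] spin 0.1
60.0 [3.4 0.4 0.8] spin 3.1
58.0 [ 5.2 -0.   0.8] spin 5.1
57.0 [ 6.1 -0.2  0.8] spin 6.1
56.0 [ 7.  -0.4  0.8] spin 7.1
index (np.float64(-114.77789080967933), np.float64(145.7)) target (np.float64(162.71064578533446), np.float64(124.83333333333333))
```

View pics/c.png

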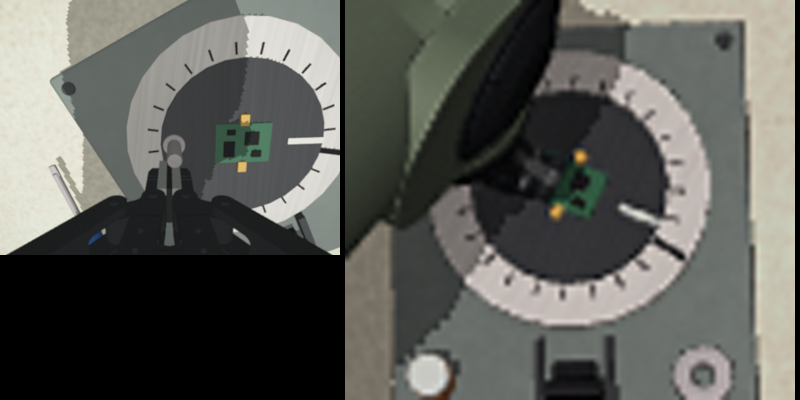

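The wrist and top views together show the white mark still a little short of the long line, by about 9–11°. I'll measure both in one frame.

```bash
cat > b.py <<'E'
from h import *
def unproj(d,p):
    q=(p-d['O'])@d['Rm'];u=np.stack([q[:,0],-q[:,1]],1)/-q[:,2:];u*=1+d['k1']*(u**2).sum(1,keepdims=True)
    return u*d['f']+[d['cx'],d['cy']]
def ang(d,r0,r1,z,sg,c,lo,hi):
    g=cv2.cvtColor(d['img'],cv2.COLOR_RGB2GRAY).astype(np.float32);th=np.arange(lo,hi,.25);R_=np.arange(r0,r1,.0005)
    T,RR=np.meshgrid(np.radians(th),R_,indexing='ij');P=np.stack([c[0]+RR*np.cos(T),c[1]+RR*np.sin(T),0*T+z],-1).reshape(-1,3)
    u=unproj(d,P).astype(np.float32).reshape(*T.shape,2);m=sg*cv2.remap(g,u[...,0],u[...,1],cv2.INTER_LINEAR).mean(1);m-=np.median(m)
    w=np.clip(m-.5*m.max(),0,None);i=m.argmax();w[np.abs(th-th[i])>6]=0
    return round(float((w*th).sum()/w.sum()),2),round(float(m.max()),0)
def centre(d,c):   # refine dial centre in this camera: dark-to-bright rim at r=60 (dial top z=.034)
    from scipy.optimize import least_squares
    g=cv2.cvtColor(d['img'],cv2.COLOR_RGB2GRAY).astype(np.float32);pts=[]
    for t in np.radians(np.arange(-178,-20,2)):
        r=np.arange(.052,.070,.0005);P=np.stack([c[0]+r*np.cos(t),c[1]+r*np.sin(t),0*r+.034],1);u=unproj(d,P).astype(np.float32)
        v=cv2.remap(g,u[:,:1],u[:,1:],cv2.INTER_LINEAR)[:,0];dv=v[4:]-v[:-4];i=dv.argmax()
        if dv[i]>50: pts.append(P[i+2,:2])
    pts=np.array(pts);f=least_squares(lambda x:np.hypot(*(pts-x).T)-.060,c,loss='soft_l1',f_scale=.001)
    return f.x,len(pts)
if __name__=='__main__':
    for n in ('wrist','top'):
        d=cam(n);c,k=centre(d,C);i=ang(d,.037,.056,.034,1,c,-150,-85);t=ang(d,.064,.078,.03,-1,c,-150,-85);print(n,c.round(4),k,'index',i,'target',t,'diff',round(t[0]-i[0],2))
E
python3 b.py; python3 plan.py 16 63 60 57 54 51 48
```

```text
wrist [0.5918 0.0442] 75 index (-115.26, 146.0) target (-124.07, 160.0) diff -8.81
top [0.5916 0.0424] 66 index (-114.28, 135.0) target (-123.67, 138.0) diff -9.39
6.65 [0.5997 0.097  0.1194] -26.9 [-2.4  3.9  1.1] j7 -1.5
63.0 [0.6 0.3 0.4] spin 0.1
60.0 [ 3.3 -0.4  0.4] spin 3.1
57.0 [ 6.  -1.1  0.4] spin 6.1
54.0 [ 8.7 -1.5  0.4] spin 9.1
51.0 [11.5 -1.9  0.4] spin 12.1
48.0 [14.3 -2.1  0.4] spin 15.1
```

Emit:
jog_arm:
  delta_pos:
    - [2, 0, 0.4]
    - [4, -0.6, 0.4]
    - [6, -1.1, 0.4]
    - [7.5, -1.3, 0.4]
    - [7.5, -1.3, 0.4]
  spin: [2, 4, 6, 8, 8]
  hand: [0, 0, 0, 0, 0]

```text
clock: 7.07
ee_pos: [0.6072, 0.0948, 0.1191]
tcp_rot: [-0.002, 0.954, -0.3, -0.001]
ft_force: [-0.5, 1.2, 0.9]
grip_width: -0.0
```

```bash
python3 b.py; python3 plan.py 16 57 54 51
```

```text
wrist [0.5919 0.0441] 77 index (-123.64, 146.0) target (-124.11, 171.0) diff -0.47
top [0.5918 0.0422] 70 index (-122.98, 140.0) target (-123.88, 137.0) diff -0.9
7.17 [0.607  0.0946 0.1191] -34.8 [ 0.4  0.6 -0.2] j7 -1.62
57.0 [-1.6  0.3  0.1] spin -1.8
54.0 [ 1.1 -0.6  0.1] spin 1.2
51.0 [ 3.8 -1.3  0.1] spin 4.2
```

Emit:
jog_arm:
  delta_pos:
    - [-6, 0, 0]
    - [-14, 0, 0]
    - [-18, 0, -15]
    - [-18, 0, -45]
    - [-18, 0, -80]
  spin: [0, 0, 0, 0, 0]
  hand: [0, 0, 0, 0, 0]

```text
clock: 7.58
ee_pos: [0.5909, 0.1048, 0.1999]
tcp_rot: [-0.002, 0.954, -0.299, -0.002]
ft_force: [0.8, 0.5, 0.0]
grip_width: 0.0
```

```bash
python3 b.py; python3 -c "
from h import *
togo(.43,.04,.20,0)
d=cam('top')
for r in optics.tip_of('top','lock')[:1]: print(r['p'],onz(d,*r['location'],.02).round(4))"
```

```text
wrist [0.5917 0.0436] 72 index (-124.44, 147.0) target (-124.64, 161.0) diff -0.2
top [0.5918 0.0421] 71 index (-123.05, 137.0) target (-123.91, 135.0) diff -0.86
7.68 at [0.5933 0.1044 0.2046] yaw -34.8 F [ 1.   0.1 -0.8] grip 0.0012226650132815906 j7 -1.7
go [-97.5 146.1   3.2] spin -34.8
0.48 [0.459 0.033 0.02 ]
```

The mark is within 1° of the line in both cameras. Next is the lock, approached from the front.

Emit:
jog_arm:
  delta_pos:
    - [-18, 27, 0]
    - [-36, 54, 0]
    - [-54, 82, 0]
    - [-74, 110, 0]
    - [-93, 143, 0]
  spin: [-7, -14, -21, -28, -35]
  hand: [0, 0, 0, 0, 0]

```text
clock: 8.2
ee_pos: [0.4322, 0.0408, 0.1996]
tcp_rot: [-0.003, 1.0, 0.006, 0.0]
ft_force: [1.2, -0.9, 1.3]
grip_width: -0.0
```

Run:
```python
from h import *
togo(.434,.040,.113,1)
d=cam('wrist');save(d,'w2.png')
for t,z in [('lock',.02)]:
  for r in optics.tip_of('wrist',t)[:2]: print(t,r['p'],r['location'],onz(d,*r['location'],z).round(4))
  for r in optics.masks_of('wrist',t)[:1]:
    b=r['rect'];print(b,onz(d,b[3],b[0],.056).round(4),onz(d,b[1],b[2],.056).round(4))
```

```text
8.2 at [0.4322 0.0408 0.1996] yaw 0.7 F [ 1.2 -0.9  1.3] grip -0.00017914794546436348 j7 -1.03
go [ 1.7  1.3 86.6] spin -0.3
lock 0.92 [161.5, 278.1] [0.4653 0.0434 0.02  ]
[249.8, 133.1, 309.1, 180.3] [0.4606 0.0597 0.056 ] [0.4882 0.026  0.056 ]
```

View pics/w2.png

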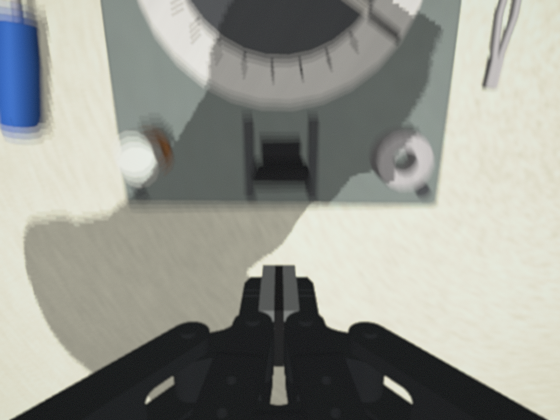

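The view shows the lock at (280,160) between its rails. The finger is straight in front of it at (279,270), so the way down is clear.

Emit:
jog_arm:
  delta_pos:
    - [1, -1, 25]
    - [1, -1, 55]
    - [1, -1, 80]
    - [1, -1, 86]
    - [1, -1, 86]
  spin: [0, 0, 0, 0, 0]
  hand: [0, 0, 0, 0, 0]

```text
clock: 8.77
ee_pos: [0.4327, 0.0415, 0.1131]
tcp_rot: [-0.003, 1.0, 0.002, -0.001]
ft_force: [-0.3, 0.1, 0.7]
grip_width: -0.005
```

Emit:
jog_arm:
  delta_pos:
    - [6, 0, 0]
    - [12, 0, 0]
    - [17, 0, 0]
    - [22, 0, 0]
    - [27, 0, 0]
  spin: [0, 0, 0, 0, 0]
  hand: [0, 0, 0, 0, 0]

```text
clock: 9.18
ee_pos: [0.4603, 0.0418, 0.1135]
tcp_rot: [-0.003, 1.0, 0.002, -0.001]
ft_force: [-1.9, 0.9, 2.3]
grip_width: 0.002
```

```bash
python3 -c "
from h import *
togo(.476,.042,.113,1)"
```

```text
9.18 at [0.4603 0.0418 0.1135] yaw 0.2 F [-1.9  0.9  2.3] grip 0.0021057609934207926 j7 -0.89
go [15.7 -0.2  0.5] spin -0.8
```

Emit:
jog_arm:
  delta_pos:
    - [3, 0, 0]
    - [6, 0, 0]
    - [9, 0, 0]
    - [11, 0, 0]
    - [12, 0, 0]
  spin: [0, 0, 0, 0, 0]
  hand: [0, 0, 0, 0, 0]

```text
clock: 9.6
ee_pos: [0.4725, 0.0419, 0.1135]
tcp_rot: [-0.004, 1.0, 0.002, -0.001]
ft_force: [-2.8, 0.5, 2.5]
grip_width: 0.002
```

Emit:
jog_arm:
  delta_pos:
    - [0.5, 0, 0]
    - [1, 0, 0]
    - [1.5, 0, 0]
    - [2, 0, 0]
    - [2, 0, 0]
  spin: [0, 0, 0, 0, 0]
  hand: [0, 0, 0, 0, 0]

```text
clock: 10.02
ee_pos: [0.4746, 0.0419, 0.1135]
tcp_rot: [-0.004, 1.0, 0.002, -0.001]
ft_force: [-2.4, -0.1, 0.9]
grip_width: 0.0
```

Not at the stop yet, so I'll continue in small steps.

Emit:
jog_arm:
  delta_pos:
    - [0.5, 0, 0]
    - [1, 0, 0]
    - [1.5, 0, 0]
    - [2, 0, 0]
    - [2, 0, 0]
  spin: [0, 0, 0, 0, 0]
  hand: [0, 0, 0, 0, 0]

```text
clock: 10.43
ee_pos: [0.476, 0.0419, 0.1134]
tcp_rot: [-0.004, 1.0, 0.002, -0.002]
ft_force: [-6.8, 0.9, 6.1]
grip_width: 0.002
```

```bash
python3 -c "
from h import *
togo(.476,.042,.113,1)
d=cam('wrist')
for r in optics.masks_of('wrist','lock')[:1]:
    b=r['rect'];print(r['p'],b,onz(d,b[3],b[0],.056).round(4),onz(d,b[1],b[2],.056).round(4))"
```

```text
10.43 at [0.476  0.0419 0.1134] yaw 0.2 F [-6.8  0.9  6.1] grip 0.0023127997785708995 j7 -0.91
go [-0.  -0.1  0.4] spin -0.8
```

Emit:
jog_arm:
  delta_pos:
    - [0.4, 0, 0]
    - [0.8, 0, 0]
    - [1.0, 0, 0]
    - [1.0, 0, 0]
    - [1.0, 0, 0]
  spin: [0, 0, 0, 0, 0]
  hand: [0, 0, 0, 0, 0]

```text
clock: 10.95
ee_pos: [0.4762, 0.0419, 0.1133]
tcp_rot: [-0.004, 1.0, 0.002, -0.002]
ft_force: [-9.3, -0.7, 6.4]
grip_width: -0.004
```

The tool holds still while the force rises, so this is the stop. I'm backing off.

Emit:
jog_arm:
  delta_pos:
    - [-5, 0, 0]
    - [-15, 0, 0]
    - [-25, 0, 0]
    - [-35, 0, -25]
    - [-40, 0, -60]
  spin: [0, 0, 0, 0, 0]
  hand: [0, 0, 0, 0, 0]

```text
clock: 11.37
ee_pos: [0.4338, 0.0408, 0.1727]
tcp_rot: [-0.004, 1.0, 0.001, -0.005]
ft_force: [-0.2, 0.9, 1.4]
grip_width: 0.0
```

Emit:
jog_arm:
  delta_pos:
    - [0, 0, -30]
    - [0, 0, -50]
    - [0, 0, -60]
    - [0, 0, -60]
    - [0, 0, -60]
  spin: [0, 0, 0, 0, 0]
  hand: [0, 0, 0, 0, 0]

```text
clock: 11.78
ee_pos: [0.434, 0.0408, 0.2323]
tcp_rot: [-0.004, 1.0, 0.002, -0.004]
ft_force: [0.4, -0.4, 0.0]
grip_width: 0.001
```

```bash
python3 b.py
python3 - <<'E'
from h import *
togo(.43,.042,.23,1)
d=cam('wrist');save(d,'w3.png')
for r in optics.tip_of('wrist','lock')[:1]: print(r['p'],r['location'],onz(d,*r['location'],.02).round(4))
E
```

```text
wrist [0.5916 0.0437] 32 index (-124.17, 86.0) target (-105.51, 124.0) diff 18.66
top [0.592  0.0422] 35 index (-123.15, 64.0) target (-126.08, 50.0) diff -2.93
11.88 at [0.4338 0.0404 0.2317] yaw 0.2 F [ 0.5 -1.2 -0.1] grip 0.00013442135800992777 j7 -1.1
go [-3.8 -1.6  1.8] spin -0.8
0.63 [118.5, 277.0] [0.4906 0.0442 0.02  ]
```

View pics/w3.png

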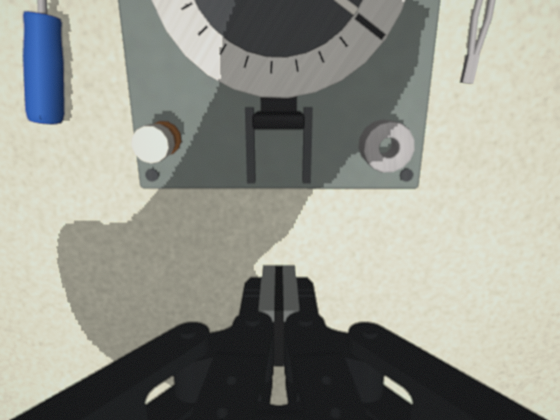

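The picture shows the lock at the inner end of its rails at (278,118). The white mark runs straight into the long line at (357,15), and the jar and reel stand where they were.

```bash
python3 -c "
from bench import job_done
print(job_done())"
```

```text
the job is handed in; nothing more can be done
None
```

I pushed the dial round by its post, about 122° clockwise seen from above, until the white mark met the long line. I then pushed the locking slide home and backed the arm off clear of everything. The job is handed in at about 12 s on the robot's clock; no verdict is reported.

- **Dial:** With the finger off the post, the mark was 0.2° (wrist camera) and 0.9° (top camera) from the line, about 1 mm at most. After the lock push its measured angle had changed by less than 0.3°.
- **Lock:** It moved about 25 mm to roughly -101 mm in the stage frame. At the end the tool stopped moving while the push force rose to about 9 N, so I took that as the stop.
- **Forces:** The readings I took while pushing the dial stayed under about 5 N.
- **Bystanders:** The jar and reel look unmoved in the last picture. I did not measure the bystanders' positions at the end.

**Failed check:** My last automatic measurement of the long line was wrong in both cameras (differences of 18.7° and -2.9°), because the arm's shadow lay across the scale. For the final alignment I relied on the unchanged mark angle and the last picture, where the mark runs straight into the line.

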